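Crank a finished mount out of the mounting press

ROBOT

A 6-joint arm with a two-finger parallel gripper is mounted at the origin on the work surface. World frame = base frame: x ahead of the robot, y to its left, z up, the work surface at z = 0. Lengths are in m, angles in rad, forces in N, time in s.
With the tool pointing down it reaches from about 0.35 to 0.925 m from the base axis. Payload 6.4 kg.
Tool frame: the origin (TCP) lies on the centre line of the jaws, within the pads' length; the fingertips stand 17 mm ahead of it and the grasp point (between the pads) lies 2 mm behind it; z points along the fingers, y is the line along which they close (so a half turn about z gives the same grasp; the last joint's range is limited). The gripper opens to 85 mm and grips with 20 to 120 N. Pads are 22 mm wide; open, the fingers measure 114 mm over their backs; the gripper's body (76 mm by 85 mm) begins 54 mm behind the grasp point. The pads swing forward as they close: fully open they stand 13 mm farther back than shut.
Start: joints at [-1.398, 0.245, 1.558, -0, 1.339, -0.174], TCP at [0.221, -0.611, 0.248] pointing down, gripper open.
Joint ranges: [-3.13, 3.13], [-1.02, 2.26], [0.13, 2.54], [-0.95, 4.09], [0.21, 2.88], [-2.74, 2.74]. Speed limits (rad/s): [2.57, 2.57, 3.14, 3.14, 3.14, 3.14].

INTERFACE

Orientations are given as a rotation vector (axis times angle).
In Python, from bench import bot, vision, order, finder gives the robot as it stands.
- The arm moves only by the tool arm_command, never from a script. Its argument "deltas" is a list of rows, each an object with "gripper": the opening in per cent of the stroke, from 0 (shut) to 100 (fully open); "translation": the shift along the tool's x, y, z in m, a list of three; "rotation": the turn, a rotation vector about the tool's x, y, z in rad, a list of three. A call has 1 to 5 rows; each row shifts and turns the commanded pose from where the row before left it, along the tool's axes as they then stand; what a row does not reach is not made up. A row lasts 1/12 s, in which the tool goes at most 41.7 mm and 7.16 degrees, less where a joint would pass 70% of its speed; a pose out of reach is approached as far as the arm can. A call is refused whole if a number of a shift passes 0.0417 or a number of a turn 0.125, either way. A call with a gripper value outside its range is refused whole. The fingers move at their own pace and stop on an object; "newtons" is the grip in N (left out, the last holds). Time passes only in rows, so rows that do not move let the fingers close. It gives the time, the measured TCP pose, the force, the opening and the grip force at its end, in the units of the state.
- bot.get_obs(): the state, without advancing time (a new reading comes with each control period).
- vision.snapshot(name): name is "scene" or "top" or "wrist"; returns (picture, depth): 420x560x3 uint8, blue, green, red; 420x560 float32, m along the optical axis (not along the pixel's ray), 0 where there is no reading.
- vision.get_calibration(name): a dict with "fx", "fy", "cx", "cy" (pixels), "k1" (the pictures are not rectified: a ray, as slopes to the right and down, at radius r is drawn at 1 + k1 r^2 times it, then the intrinsics apply), "R" (3x3) and "t" (3): a world point X has camera coordinates R X + t; the wrist camera has in their place "T_tool_cam" (4x4, takes a point from camera to tool coordinates, whose origin is the TCP and whose axes are the flange's). Camera axes: x right, y down, z forward; pixel columns grow to the right and rows downward; lengths in m; the calibration is good to about 2 mm. A picture is of the moment at which its call begins: read the wrist's pose just before it. get_calibration takes no time and is no camera call.
- order.finish_job(): hands the job in; it is judged then, once.
Trained networks look in the newest picture that a camera, given by its name, has taken for a name from the list of things; names that differ only in an ending like _2 or _b are one class to them, and where a whole thing is asked for, a point or a joint stands for the part that bears it (a point fixed in the world has none). Each returns a list of dicts, best first, with "conf" (0 to 1); they miss things now and then, are a little off and sometimes report something else, mostly with a low value. They report only what shows in the picture. A call takes as long as a camera call. They do not tell look-alikes from the thing itself.
- finder.spot_in(thing, camera): "point" ([x, y, z] in m, in the coordinates of the camera as it stood for that picture, good to about 4 mm: the middle of the surface that is visible of it).
- finder.outline_of(thing, camera): "mask" (420x560 bool, what is visible of it).
The state is a dict: "time_s": time; "joint_pos": joint angles; "qvel": joint speeds; "tau": joint torques, N m; "tool_pos": TCP position; "eef_rot": TCP orientation; "wrist_force": force on the tool from outside, world axes, zero at the start; "moment": the same for the moment, N m; "width": finger opening in m; "finger_force": force on a finger pad.
Only numpy, scipy, OpenCV 4.12 (cv2) and the standard library are available. Lean on these libraries where they do the work, as an engineer would, in place of code of your own. Each camera call takes 0.05 s, during which the arm holds its last target. There are 200 camera calls.

TASK

Take the finished specimen mount out of the mounting press: take hold of the loose sleeve on the handwheel and, without letting go of it while the wheel turns, crank clockwise (as you face the wheel) until the mount stands at least 20 mm out of the mould. Then lift the mount out and set it down gently, specimen face up, in the free bay of the specimen tray, leaving the other mounts and things on the bench where they are.

Things in the scene. Friction and masses are not known exactly. Their poses are not given: they have to be found in the camera images.
- press: Mounting press, fixed: cream cabinet 300 deep (x) x 260 wide (y) x 235 high (mm). Origin: centre of its underside; own x points to its back, own y to its left as seen from the robot, z up. Steel mould rim, 92 wide, 10 high, on top at own (-20, -40). The mould's cap is swung aside on a post: post at own (95, 55), cap near own (-20, 150), both up to 355 above the bench
- hub (a point): Centre of the handwheel, on the press's right side (own -y), at own (-20, -173, 150) mm; its axis is along own y. Black rim 156 mm across, 14 mm thick, its outer face at own y = -180; from the rim the revolving handle stands out 110 mm towards own -y. With the handle at clock angle q (0 at the top, growing clockwise as seen from own -y) the sleeve's centre is at own x = -20 + 62 sin q, y = -233, z = 150 + 62 cos q
- wheel (a joint): Turn of the handwheel (rad): the clock angle q above, running on past a full turn; starts at 0.1 to 5.6, so the handle may start anywhere. Clockwise lifts the ram 20 mm a turn (3.18 mm/rad). The ram meets the mount's underside at 6.28; 20 mm of the mount stands out of the mould at 15.1, all 30 mm at 18.2 (stop). Friction, about 4 N at the handle, keeps the wheel where it is left
- sleeve: Black grip sleeve of the handwheel's revolving handle: barrel 96 mm long, 24 to 28 mm thick, spinning freely on its pin, parallel to the wheel's axis, 62 mm off it. Origin: its centre, 53 mm out from the face of the wheel's rim; own y along the sleeve (parallel to the press's own y)
- mouth (a point): Centre of the mould's mouth, level with the top of its steel rim, 245 mm above the bench. Bore 54 mm wide
- mount: The finished mount: black moulded puck, 50 mm diameter, 30 mm high, 90 to 180 g, bright steel section showing on its top face. It starts upright inside the mould, its top 8 mm below the mouth, resting on a shoulder until the ram lifts it. Origin: centre of its underside; z up, out of the top face
- tray: Grey specimen tray 200 x 200 x 17 mm, fixed; four square bays of 92 mm, centres at own (+-48.75, +-48.75); floor 5 mm above the bench, walls 5 mm thick, 17 mm above the bench. Origin: centre of its underside. Three bays hold one mount each
- paper: White filter paper disc, 72 mm across, flat on the floor of the free bay and centred in it. Origin: its centre, 5 mm above the bench. The mount goes on it
- old_mount0: Mount like the other (50 x 30 mm) with a round section, in a bay of the tray. Origin: centre of its underside
- old_mount1: Mount (50 x 30 mm) with two parallel strips, in a bay of the tray. Origin: centre of its underside
- old_mount2: Mount (50 x 30 mm) with a small square section, in a bay of the tray. Origin: centre of its underside
- brush: Bench brush 190 mm long, lying loose at the back between press and tray
- screwdriver: Screwdriver 190 mm long, lying loose behind the tray
- scoop: Metal scoop 170 mm long, lying loose to the left of the robot
- jar: Jar of mounting resin, 84 mm wide, 115 mm high, standing to the left
- test_block: Steel hardness test block, disc 64 mm wide, 16 mm high, to the right
Mind the look-alikes: they are no part of the job. Leave any green or white look-alike of the mount alone.

How it is judged:
On the way, in this order (a step that is already met when the one before it is completed fails the run):
1. the ram has lifted the mount until at least 18 mm of it stands out of the mould, by turning the handwheel with the fingers on its sleeve (value of joint wheel above 14.2 rad and z of mount in the frame of mouth above -0.012 m and horizontal distance between mount and mouth below 0.008 m and contact force between the fingers and sleeve above 1 N), for 0.1 s.
2. the mount is lifted clear of the mould (z of mount in the frame of mouth above 0.005 m), for 0.1 s.
At the end, for the whole second after the job is handed in: the mount stands at rest, released, face up (within 0.1 rad of upright) on the floor of the free bay, within 25 mm of the bay's centre; the sleeve is released and the wheel has been left about where it was cranked to (angle above 13 rad) (horizontal distance between mount and paper below 0.025 m and height (world z) of mount below 0.01 m and angle between mount's own z axis and vertical below 0.1 rad and linear speed of mount below 0.02 m/s and value of joint wheel above 13 rad and contact force between the fingers and mount below 0.1 N and contact force between the fingers and sleeve below 0.1 N); the robot touches nothing.
It fails at once if the handwheel turns (faster than 0.6 rad/s) while the fingers are not on its sleeve ((velocity of joint wheel above 0.6 rad/s or velocity of joint wheel below -0.6 rad/s) and contact force between the fingers and sleeve below 0.5 N).
It fails at once if the mount is dropped or thrown (faster than 0.5 m/s out of the fingers) (linear speed of mount above 0.5 m/s and contact force between the fingers and mount below 0.2 N).
It fails at once if another mount or a bystander is shifted by more than 25 mm (distance of any of old_mount0, old_mount1, old_mount2, brush, screwdriver, scoop, jar, test_block from where it was at the start of the episode above 0.025 m).
It fails at once if one of the other mounts is tipped over (angle between any of old_mount0, old_mount1, old_mount2's own z axis and vertical above 0.5 rad).
It also fails if it takes over 72 s, if anything falls off the work surface, if the arm or the gripper's body presses on something with over 40 N, if the wrist force passes 120 N, or if a joint passes its speed limit or range.

## Working session

There is one attempt and no reset: what is moved stays moved. The work goes in short steps, Python scripts to look and compute and a tool call to move; the robot and the scene stay as the last step left them, time stands still between calls to the robot, and variables do not carry over. Pictures are saved under pics/ and viewed, at most 10 in all, crops included, and the job is handed in when it is done.

Besides the shell and the picture viewer there is one more tool, called by a JSON object that holds its "method" and its "body". arm_command: Moves the arm, as the interface text tells. Its arguments: {"type":"object","properties":{"deltas":{"type":"array"},"newtons":{"type":"number"}},"required":["deltas"]}

```bash
mkdir -p pics; ls; cat > h.py <<'E'
import numpy as np, cv2
from scipy.spatial.transform import Rotation as Ro
from bench import bot, vision, order, finder
def cam(name,obs=None):
    """R,t: world->cam; plus calib"""
    c=vision.get_calibration(name)
    if name!="wrist": return np.array(c["R"]),np.array(c["t"]),c
    o=obs or bot.get_obs(); T=np.eye(4);T[:3,:3]=Ro.from_rotvec(o["eef_rot"]).as_matrix();T[:3,3]=o["tool_pos"]
    W=np.linalg.inv(T@np.array(c["T_tool_cam"])); return W[:3,:3],W[:3,3],c
def toworld(name,P,obs=None):
    R,t,_=cam(name,obs); return (np.atleast_2d(P)-t)@R
def rays(name,uv,obs=None):
    R,t,c=cam(name,obs); K=np.array([[c["fx"],0,c["cx"]],[0,c["fy"],c["cy"]],[0,0,1]])
    p=cv2.undistortPoints(np.float32(uv).reshape(-1,1,2),K,np.array([c["k1"],0,0,0.])).reshape(-1,2)
    return np.c_[p,np.ones(len(p))]
def pix(name,uv,depth,obs=None):
    uv=np.atleast_2d(uv); d=np.array([depth[int(v),int(u)] for u,v in uv])
    return toworld(name,rays(name,uv,obs)*d[:,None],obs)
def proj(name,X,obs=None):
    R,t,c=cam(name,obs); p=np.atleast_2d(X)@R.T+t; s=p[:,:2]/p[:,2:]; s=s*(1+c["k1"]*(s**2).sum(1,keepdims=True))
    return s*[c["fx"],c["fy"]]+[c["cx"],c["cy"]]
def cloud(name,mask,depth,obs=None):
    v,u=np.nonzero(mask&(depth>0)); return toworld(name,rays(name,np.c_[u,v],obs)*depth[v,u][:,None],obs)
E
python3 - <<'E'
from h import *
np.set_printoptions(precision=4,suppress=True)
o=bot.get_obs();print({k:np.round(v,3) for k,v in o.items()})
for n in ["scene","top"]:
    im,d=vision.snapshot(n);cv2.imwrite(f"pics/{n}0.png",im);np.save(f"pics/{n}0.npy",d)
    R,t,c=cam(n);print(n,"campos",-R.T@t,c["fx"])
    for th in ["press","hub","sleeve","mount","tray","paper","old_mount0","old_mount1","old_mount2","test_block"]:
        r=finder.spot_in(th,n)[:4]
        for q in r: print(th,round(q["conf"],2),toworld(n,q["point"])[0],proj(n,toworld(n,q["point"]))[0].round())
E
```

```text
pics
{'time_s': np.float64(0.0), 'joint_pos': array([-1.398,  0.246,  1.559, -0.   ,  1.339, -0.174]), 'qvel': array([ 0.001, -0.   , -0.001, -0.   ,  0.   , -0.   ]), 'tau': array([  0.002, -42.951, -32.613,  -0.   ,   0.005,   0.   ]), 'tool_pos': array([ 0.221, -0.611,  0.247]), 'eef_rot': array([-3.093, -0.542,  0.   ]), 'wrist_force': array([ 0.042,  0.402, -0.271]), 'moment': array([-0.018, -0.022,  0.046]), 'finger_force': np.float64(0.0), 'width': np.float64(0.085)}
scene campos [ 0.3501 -0.7829  1.1743] 427.51631884362115
press 0.8 [0.5425 0.0511 0.2335] [287. 182.]
press 0.16 [0.3074 0.3198 0.0174] [209. 178.]
hub 0.76 [0.5455 0.0553 0.2312] [288. 181.]
hub 0.42 [ 0.4471 -0.3028  0.006 ] [279. 331.]
sleeve 0.75 [ 0.5914 -0.1097  0.1765] [316. 234.]
mount 0.7 [ 0.7265 -0.1778  0.0187] [360. 274.]
mount 0.65 [0.533  0.094  0.2316] [281. 173.]
mount 0.56 [ 0.4327 -0.4076  0.0328] [282. 364.]
mount 0.53 [ 0.3353 -0.085   0.0297] [230. 268.]
tray 0.79 [ 0.495  -0.3706  0.0024] [301. 351.]
paper 0.96 [ 0.443  -0.3032  0.0048] [278. 331.]
old_mount0 0.7 [ 0.4335 -0.4081  0.036 ] [
[... 813 characters left out ...]
ld_mount0 0.66 [ 0.5337 -0.4042  0.0342] [402. 200.]
old_mount0 0.61 [ 0.7222 -0.3749  0.0267] [391. 142.]
old_mount0 0.54 [ 0.4412 -0.4019  0.0298] [402. 229.]
old_mount0 0.53 [ 0.553  -0.3252  0.0349] [377. 194.]
old_mount1 0.66 [ 0.5337 -0.4042  0.0342] [402. 200.]
old_mount1 0.61 [ 0.7222 -0.3749  0.0267] [391. 142.]
old_mount1 0.54 [ 0.4412 -0.4019  0.0298] [402. 229.]
old_mount1 0.53 [ 0.553  -0.3252  0.0349] [377. 194.]
old_mount2 0.66 [ 0.5337 -0.4042  0.0342] [402. 200.]
old_mount2 0.61 [ 0.7222 -0.3749  0.0267] [391. 142.]
old_mount2 0.54 [ 0.4412 -0.4019  0.0298] [402. 229.]
old_mount2 0.53 [ 0.553  -0.3252  0.0349] [377. 194.]
test_block 0.63 [ 0.5676 -0.5557  0.0154] [447. 191.]
```

View pics/scene0.png

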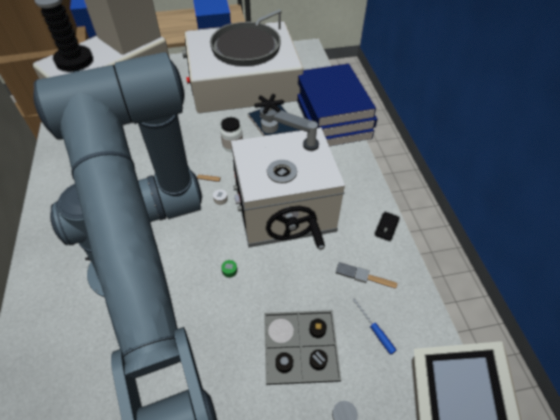

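View pics/top0.png

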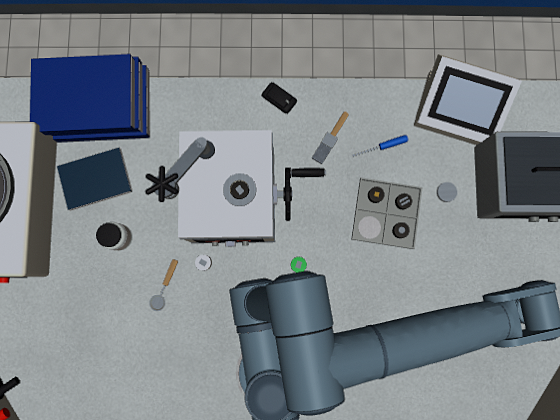

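```bash
python3 - <<'E'
from h import *
np.set_printoptions(precision=4,suppress=True)
for n in ["top","scene"]:
    im,d=vision.snapshot(n)
    P=cloud(n,np.ones(d.shape,bool),d)
    s=P[(abs(P[:,2]-.235)<.006)&(abs(P[:,0]-.55)<.2)&(abs(P[:,1]-.1)<.2)]
    c,sz,a=cv2.minAreaRect(np.float32(s[:,:2]));print(n,len(s),"top rect",c,sz,a,np.median(s[:,2]))
    m=finder.outline_of("sleeve",n)
    if m:
        C=cloud(n,m[0]["mask"],d);C=C[C[:,2]>.05];print("sleeve",m[0]["conf"],len(C),C.mean(0),C.min(0),C.max(0)); print("top pts",np.percentile(C[:,2],[50,90,98]))
        l=cv2.fitLine(np.float32(C[:,:2]),cv2.DIST_HUBER,0,.01,.01).ravel();print("dir",l)
    w=P[(P[:,1]<-.04)&(P[:,1]>-.085)&(abs(P[:,0]-.55)<.13)&(P[:,2]>.1)&(P[:,2]<.26)];print("wheel",w.min(0),w.max(0),w.mean(0),len(w))
    ri=P[(abs(P[:,2]-.245)<.004)&(np.hypot(P[:,0]-.535,P[:,1]-.09)<.07)];print("rim",cv2.minEnclosingCircle(np.float32(ri[:,:2])),len(ri))
    m=finder.outline_of("paper",n)
    if m: C=cloud(n,m[0]["mask"],d);print("paper",m[0]["conf"],cv2.minEnclosingCircle(np.float32(C[:,:2])),np.median(C,0))
E
```

```text
top 8184 top rect (0.5545271635055542, 0.1088423877954483) (0.3020237982273102, 0.3086931109428406) 0.9568495750427246 0.23522349191902947
sleeve 0.83 264 [ 0.5955 -0.0982  0.176 ] [ 0.5836 -0.1449  0.163 ] [ 0.6094 -0.0548  0.1868]
top pts [0.176  0.1818 0.1849]
dir [ 0.009  -1.      0.5955 -0.0982]
wheel [ 0.4576 -0.0841  0.1445] [ 0.6112 -0.0402  0.2333] [ 0.5525 -0.0528  0.1929] 315
rim ((0.5373353362083435, 0.08993665874004364), 0.06769520044326782) 519
paper 0.98 ((0.45116081833839417, -0.3033044934272766), 0.035887520760297775) [ 0.4513 -0.3025  0.0058]
scene 5428 top rect (0.553025484085083, 0.10772108286619186) (0.30095866322517395, 0.3168565034866333) 0.9270504713058472 0.23563631283605468<stdin>:10: RuntimeWarning: Mean of empty slice.
  ret = um.true_divide(
Traceback (most recent call last):
ValueError: zero-size array to reduction operation minimum which has no identity
```

{"method": "arm_command", "body": {"deltas": [{"gripper":100,"translation":[0,0,-0.01],"rotation":[0,0,-0.124]},{"gripper":100,"translation":[0,0,-0.01],"rotation":[0,0,-0.124]},{"gripper":100,"translation":[0,0,-0.01],"rotation":[0,0,-0.124]},{"gripper":100,"translation":[0,0,-0.01],"rotation":[0,0,-0.124]},{"gripper":100,"translation":[0,0,-0.01],"rotation":[0,0,-0.124]}]}}

```text
time_s: 1.77
tool_pos: [0.2209, -0.6113, 0.2988]
eef_rot: [2.777, 1.469, 0.0]
wrist_force: [-0.0, -1.3, 0.6]
width: 0.0852
finger_force: 0.0
```

{"method": "arm_command", "body": {"deltas": [{"gripper":100,"translation":[0,0,0],"rotation":[0,0,-0.124]},{"gripper":100,"translation":[0,0,0],"rotation":[0,0,-0.124]},{"gripper":100,"translation":[0,0,0],"rotation":[0,0,-0.124]},{"gripper":100,"translation":[0,0,0],"rotation":[0,0,-0.124]},{"gripper":100,"translation":[0,0,0],"rotation":[0,0,-0.124]}]}}

```text
time_s: 2.18
tool_pos: [0.2209, -0.6113, 0.2983]
eef_rot: [2.197, 2.246, -0.0]
wrist_force: [0.3, 0.8, -0.4]
width: 0.0854
finger_force: 0.0
```

{"method": "arm_command", "body": {"deltas": [{"gripper":100,"translation":[0.025,0.019,0],"rotation":[0,0,0]},{"gripper":100,"translation":[0.025,0.019,0],"rotation":[0,0,0]},{"gripper":100,"translation":[0.025,0.019,0],"rotation":[0,0,0]},{"gripper":100,"translation":[0.025,0.019,0],"rotation":[0,0,0]},{"gripper":100,"translation":[0.025,0.019,0],"rotation":[0,0,0]}]}}

```text
time_s: 2.6
tool_pos: [0.3145, -0.4836, 0.2983]
eef_rot: [2.204, 2.239, -0.0]
wrist_force: [-0.1, -0.4, -0.0]
width: 0.0856
finger_force: 0.0
```

{"method": "arm_command", "body": {"deltas": [{"gripper":100,"translation":[0.025,0.019,0],"rotation":[0,0,0]},{"gripper":100,"translation":[0.025,0.019,0],"rotation":[0,0,0]},{"gripper":100,"translation":[0.025,0.019,0],"rotation":[0,0,0]},{"gripper":100,"translation":[0.025,0.019,0],"rotation":[0,0,0]},{"gripper":100,"translation":[0.025,0.019,0],"rotation":[0,0,0]}]}}

```text
time_s: 3.02
tool_pos: [0.4076, -0.357, 0.2985]
eef_rot: [2.203, 2.239, -0.0]
wrist_force: [0.8, -0.5, -0.2]
width: 0.0855
finger_force: 0.0
```

{"method": "arm_command", "body": {"deltas": [{"gripper":100,"translation":[0.025,0.019,0],"rotation":[0,0,0]},{"gripper":100,"translation":[0.025,0.019,0],"rotation":[0,0,0]},{"gripper":100,"translation":[0.025,0.019,0],"rotation":[0,0,0]},{"gripper":100,"translation":[0.025,0.019,0],"rotation":[0,0,0]},{"gripper":100,"translation":[0.025,0.019,0],"rotation":[0,0,0]}]}}

```text
time_s: 3.43
tool_pos: [0.5006, -0.2304, 0.2985]
eef_rot: [2.203, 2.239, 0.0]
wrist_force: [0.2, -0.6, -0.9]
width: 0.0858
finger_force: 0.0
```

{"method": "arm_command", "body": {"deltas": [{"gripper":100,"translation":[0.025,0.019,0],"rotation":[0,0,0]},{"gripper":100,"translation":[0.02,0.019,0],"rotation":[0,0,0]},{"gripper":100,"translation":[0.02,0.019,0],"rotation":[0,0,0]},{"gripper":100,"translation":[0.02,0.019,0],"rotation":[0,0,0]},{"gripper":100,"translation":[0,0,0],"rotation":[0,0,0]}]}}

```text
time_s: 3.85
tool_pos: [0.5766, -0.1424, 0.2983]
eef_rot: [-2.199, -2.244, -0.002]
wrist_force: [0.3, 0.9, 0.4]
width: 0.0856
finger_force: 0.0
```

```bash
python3 - <<'E'
from h import *
np.set_printoptions(precision=4,suppress=True)
o=bot.get_obs(); im,d=vision.snapshot("wrist");cv2.imwrite("pics/w1.png",im)
print(o["joint_pos"])
m=finder.outline_of("sleeve","wrist")
for r in m[:2]:
    C=cloud("wrist",r["mask"],d,o);print(r["conf"],len(C),np.percentile(C,[2,50,98],axis=0))
    l=cv2.fitLine(np.float32(C[:,:2]),cv2.DIST_HUBER,0,.01,.01).ravel();print("dir",l)
P=cloud("wrist",np.ones(d.shape,bool),d,o)
w=P[(P[:,1]<-.02)&(P[:,1]>-.07)&(abs(P[:,0]-.55)<.15)&(P[:,2]>.1)&(P[:,2]<.26)];print("wheel",len(w),np.percentile(w,[1,99],axis=0) if len(w) else 0)
E
```

```text
[-0.4334  0.0766  1.6553  0.0015  1.4092 -0.4539]
0.75 4474 [[ 0.5823 -0.1455  0.1665]
 [ 0.5944 -0.0973  0.1764]
 [ 0.6084 -0.0543  0.1794]]
dir [ 0.0036 -1.      0.5945 -0.1061]
0.34 8518 [[ 0.4191 -0.4358  0.0036]
 [ 0.5091 -0.3365  0.0059]
 [ 0.5997 -0.2512  0.0181]]
dir [ 0.3853  0.9228  0.5206 -0.3182]
wheel 9463 [[ 0.4666 -0.0682  0.1026]
 [ 0.6068 -0.0339  0.2291]]
```

View pics/w1.png

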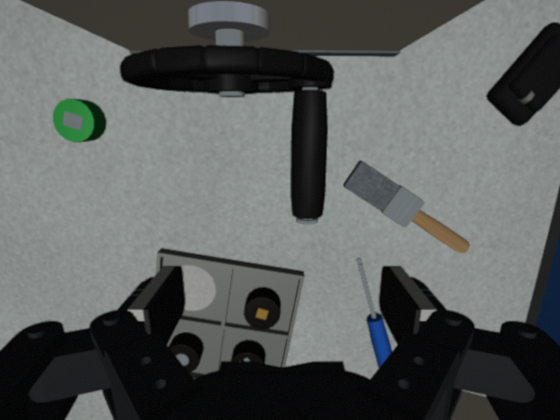

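```bash
python3 - <<'E'
from h import *
np.set_printoptions(precision=3,suppress=True)
print(np.array(vision.get_calibration("wrist")["T_tool_cam"]))
E
```

```text
[[ 0.001 -0.962 -0.272  0.068]
 [ 1.     0.001 -0.001 -0.001]
 [ 0.001 -0.272  0.962 -0.126]
 [ 0.     0.     0.     1.   ]]
```

{"method": "arm_command", "body": {"deltas": [{"gripper":100,"translation":[0,0,0],"rotation":[0,0.1,0]},{"gripper":100,"translation":[0,0,0],"rotation":[0,0.1,0]},{"gripper":100,"translation":[0,0,0],"rotation":[0,0.1,0]},{"gripper":100,"translation":[0,0,0],"rotation":[0,0.1,0]},{"gripper":100,"translation":[0,0,0],"rotation":[0,0,0]}]}}

```text
time_s: 4.37
tool_pos: [0.5734, -0.1487, 0.2968]
eef_rot: [-1.988, -2.009, -0.403]
wrist_force: [-1.0, 0.0, -0.3]
width: 0.0853
finger_force: 0.0
```

{"method": "arm_command", "body": {"deltas": [{"gripper":100,"translation":[0.0135,0.009,0.0055],"rotation":[0,0,0]},{"gripper":100,"translation":[0.0135,0.009,0.0055],"rotation":[0,0,0]},{"gripper":100,"translation":[-0.0155,0,0.037],"rotation":[0,0,0]},{"gripper":100,"translation":[0,0,0],"rotation":[0,0,0]},{"gripper":100,"translation":[0,0,0],"rotation":[0,0,0]}]}}

```text
time_s: 4.78
tool_pos: [0.5906, -0.1154, 0.2569]
eef_rot: [-1.983, -2.013, -0.398]
wrist_force: [0.7, -0.5, 0.6]
width: 0.0855
finger_force: 0.0
```

```bash
cat >> h.py <<'E'
def go(target):
    "tool-frame displacement to world target"
    o=bot.get_obs(); return Ro.from_rotvec(o["eef_rot"]).as_matrix().T@(np.array(target)-o["tool_pos"])
E
python3 - <<'E'
from h import *
np.set_printoptions(precision=4,suppress=True)
o=bot.get_obs();print(Ro.from_rotvec(o["eef_rot"]).as_matrix(),o["tool_pos"],o["joint_pos"],go([.5953,-.113,.164]))
R=Ro.from_rotvec(o["eef_rot"]).as_matrix()
print("grasp pt offset for 2mm behind",-.002*R[:,2])
E
```

```text
[[-0.013   0.9999 -0.0104]
 [ 0.9206  0.0161  0.3902]
 [ 0.3903 -0.0044 -0.9207]] [ 0.5906 -0.1154  0.2569] [-0.5174  0.2046  1.6245  0.3408  1.5309 -0.584 ] [-0.0341  0.0051  0.0864]
grasp pt offset for 2mm behind [ 0.     -0.0008  0.0018]
```

{"method": "arm_command", "body": {"deltas": [{"gripper":100,"translation":[-0.011,0.0017,0.029],"rotation":[0,0,0]},{"gripper":100,"translation":[-0.011,0.0017,0.029],"rotation":[0,0,0]},{"gripper":100,"translation":[-0.012,0.0017,0.0284],"rotation":[0,0,0]},{"gripper":100,"translation":[0,0,0],"rotation":[0,0,0]},{"gripper":100,"translation":[0,0,0],"rotation":[0,0,0]}]}}

```text
time_s: 5.2
tool_pos: [0.5968, -0.1138, 0.1662]
eef_rot: [-1.984, -2.015, -0.401]
wrist_force: [0.2, -1.5, -0.9]
width: 0.0855
finger_force: 0.0
```

{"method": "arm_command", "body": {"deltas": [{"gripper":50,"translation":[0,0,0],"rotation":[0,0,0]},{"gripper":40,"translation":[0,0,0],"rotation":[0,0,0]},{"gripper":30,"translation":[0,0,0],"rotation":[0,0,0]},{"gripper":20,"translation":[0,0,0],"rotation":[0,0,0]},{"gripper":10,"translation":[0,0,0],"rotation":[0,0,0]}], "newtons": 50}}

```text
time_s: 5.62
tool_pos: [0.5969, -0.1141, 0.1667]
eef_rot: [-1.984, -2.018, -0.4]
wrist_force: [-2.8, -4.5, -3.2]
width: 0.0268
finger_force: 52.7
```

{"method": "arm_command", "body": {"deltas": [{"gripper":0,"translation":[0,0,0],"rotation":[0,0,0]},{"gripper":0,"translation":[0,0,0],"rotation":[0,0,0]},{"gripper":0,"translation":[0,0,0],"rotation":[0,0,0]},{"gripper":0,"translation":[0,0,0],"rotation":[0,0,0]}], "newtons": 50}}

```text
time_s: 5.95
tool_pos: [0.5971, -0.1141, 0.1661]
eef_rot: [-1.985, -2.017, -0.402]
wrist_force: [-2.3, -3.0, 4.1]
width: 0.0262
finger_force: 50.0
```

```bash
python3 - <<'E'
import numpy as np, json
q=1.3+2*np.pi/30*np.arange(31); x=62*np.sin(q); z=62*np.cos(q)
for i in range(0,30,5):
    print([[round(.39e-3*(z[k+1]-z[k]),4),round(1e-3*(x[k+1]-x[k]),4),round(-.921e-3*(z[k+1]-z[k]),4)] for k in range(i,i+5)])
E
```

```text
[[np.float64(-0.005), np.float64(0.0021), np.float64(0.0118)], [np.float64(-0.0051), np.float64(-0.0006), np.float64(0.0119)], [np.float64(-0.0049), np.float64(-0.0032), np.float64(0.0116)], [np.float64(-0.0045), np.float64(-0.0058), np.float64(0.0107)], [np.float64(-0.004), np.float64(-0.0081), np.float64(0.0093)]]
[[np.float64(-0.0032), np.float64(-0.01), np.float64(0.0076)], [np.float64(-0.0023), np.float64(-0.0115), np.float64(0.0055)], [np.float64(-0.0014), np.float64(-0.0125), np.float64(0.0032)], [np.float64(-0.0003), np.float64(-0.0129), np.float64(0.0007)], [np.float64(0.0007), np.float64(-0.0128), np.float64(-0.0018)]]
[[np.float64(0.0018), np.float64(-0.0121), np.float64(-0.0042)], [np.float64(0.0027), np.float64(-0.0109), np.float64(-0.0064)], [np.float64(0.0035), np.float64(-0.0092), np.float64(-0.0084)], [np.float64(0.0042), np.float64(-0.0072), np.float64(-0.01)], [np.float64(0.0047), np.float64(-0.0048), np.float64(-0.0111)]]
[[np.float64(0.005), np.float64(-0.0021), np.float64(-0.0118)], [np.float64(0.0051), np.float64(0.0006), np.float64(-0.0119)], [np.float64(0.0049), np.float64(0.0032), np.float64(-0.0116)], [np.float64(0.0045), np.float64(0.0058), np.float64(-0.0107)], [np.float64(0.004), np.float64(0.0081), np.float64(-0.0093)]]
[[np.float64(0.0032), np.float64(0.01), np.float64(-0.0076)], [np.float64(0.0023), np.float64(0.0115), np.float64(-0.0055)], [np.float64(0.0014), np.float64(0.0125), np.float64(-0.0032)], [np.float64(0.0003), np.float64(0.0129), np.float64(-0.0007)], [np.float64(-0.0007), np.float64(0.0128), np.float64(0.0018)]]
[[np.float64(-0.0018), np.float64(0.0121), np.float64(0.0042)], [np.float64(-0.0027), np.float64(0.0109), np.float64(0.0064)], [np.float64(-0.0035), np.float64(0.0092), np.float64(0.0084)], [np.float64(-0.0042), np.float64(0.0072), np.float64(0.01)], [np.float64(-0.0047), np.float64(0.0048), np.float64(0.0111)]]
```

Blocks A–F make one turn. First A alone, to check the forces.

{"method": "arm_command", "body": {"deltas": [{"gripper":0,"translation":[-0.005,0.0021,0.0118],"rotation":[0,0,0]},{"gripper":0,"translation":[-0.0051,-0.0006,0.0119],"rotation":[0,0,0]},{"gripper":0,"translation":[-0.0049,-0.0032,0.0116],"rotation":[0,0,0]},{"gripper":0,"translation":[-0.0045,-0.0058,0.0107],"rotation":[0,0,0]},{"gripper":0,"translation":[-0.004,-0.0081,0.0093],"rotation":[0,0,0]}], "newtons": 60}}

```text
time_s: 6.37
tool_pos: [0.5799, -0.1143, 0.107]
eef_rot: [-1.979, -2.015, -0.398]
wrist_force: [-19.4, -6.1, 28.0]
width: 0.0263
finger_force: 62.7
```

{"method": "arm_command", "body": {"deltas": [{"gripper":0,"translation":[-0.0032,-0.01,0.0076],"rotation":[0,0,0]},{"gripper":0,"translation":[-0.0023,-0.0115,0.0055],"rotation":[0,0,0]}]}}

```text
time_s: 6.53
tool_pos: [0.5615, -0.1148, 0.095]
eef_rot: [-1.984, -2.017, -0.408]
wrist_force: [-5.3, 0.1, 27.2]
width: 0.0264
finger_force: 62.3
```

```bash
python3 - <<'E'
import numpy as np
q=2.77+2*np.pi/30*np.arange(31); x=62*np.sin(q); z=62*np.cos(q)
for i in range(0,30,5):
    print([[float(round(.39e-3*(z[k+1]-z[k]),4)),float(round(1e-3*(x[k+1]-x[k]),4)),float(round(-.921e-3*(z[k+1]-z[k]),4))] for k in range(i,i+5)])
E
```

```text
[[-0.0013, -0.0125, 0.0031], [-0.0003, -0.0129, 0.0007], [0.0008, -0.0128, -0.0018], [0.0018, -0.0121, -0.0042], [0.0027, -0.0109, -0.0065]]
[[0.0036, -0.0092, -0.0084], [0.0042, -0.0071, -0.01], [0.0047, -0.0047, -0.0111], [0.005, -0.0021, -0.0118], [0.005, 0.0006, -0.0119]]
[[0.0049, 0.0033, -0.0115], [0.0045, 0.0058, -0.0107], [0.0039, 0.0081, -0.0093], [0.0032, 0.01, -0.0076], [0.0023, 0.0115, -0.0055]]
[[0.0013, 0.0125, -0.0031], [0.0003, 0.0129, -0.0007], [-0.0008, 0.0128, 0.0018], [-0.0018, 0.0121, 0.0042], [-0.0027, 0.0109, 0.0065]]
[[-0.0036, 0.0092, 0.0084], [-0.0042, 0.0071, 0.01], [-0.0047, 0.0047, 0.0111], [-0.005, 0.0021, 0.0118], [-0.005, -0.0006, 0.0119]]
[[-0.0049, -0.0033, 0.0115], [-0.0045, -0.0058, 0.0107], [-0.0039, -0.0081, 0.0093], [-0.0032, -0.01, 0.0076], [-0.0023, -0.0115, 0.0055]]
```

{"method": "arm_command", "body": {"deltas": [{"gripper":0,"translation":[-0.0004,-0.0134,0.0011],"rotation":[0,0,0]},{"gripper":0,"translation":[-0.0003,-0.0129,0.0007],"rotation":[0,0,0]},{"gripper":0,"translation":[0.0008,-0.0128,-0.0018],"rotation":[0,0,0]},{"gripper":0,"translation":[0.0018,-0.0121,-0.0042],"rotation":[0,0,0]},{"gripper":0,"translation":[0.0027,-0.0109,-0.0065],"rotation":[0,0,0]}]}}

```text
time_s: 6.95
tool_pos: [0.499, -0.1159, 0.1029]
eef_rot: [-1.989, -2.018, -0.406]
wrist_force: [6.4, -2.5, -2.5]
width: 0.0262
finger_force: 60.9
```

{"method": "arm_command", "body": {"deltas": [{"gripper":0,"translation":[0.0036,-0.0092,-0.0084],"rotation":[0,0,0]},{"gripper":0,"translation":[0.0042,-0.0071,-0.01],"rotation":[0,0,0]},{"gripper":0,"translation":[0.0047,-0.0047,-0.0111],"rotation":[0,0,0]},{"gripper":0,"translation":[0.005,-0.0021,-0.0118],"rotation":[0,0,0]},{"gripper":0,"translation":[0.005,0.0006,-0.0119],"rotation":[0,0,0]}]}}

```text
time_s: 7.37
tool_pos: [0.475, -0.1163, 0.1599]
eef_rot: [-1.988, -2.017, -0.4]
wrist_force: [3.6, -5.6, -9.6]
width: 0.0262
finger_force: 60.3
```

{"method": "arm_command", "body": {"deltas": [{"gripper":0,"translation":[0.0049,0.0033,-0.0115],"rotation":[0,0,0]},{"gripper":0,"translation":[0.0045,0.0058,-0.0107],"rotation":[0,0,0]},{"gripper":0,"translation":[0.0039,0.0081,-0.0093],"rotation":[0,0,0]},{"gripper":0,"translation":[0.0032,0.01,-0.0076],"rotation":[0,0,0]},{"gripper":0,"translation":[0.0023,0.0115,-0.0055],"rotation":[0,0,0]}]}}

```text
time_s: 7.78
tool_pos: [0.5126, -0.1156, 0.2093]
eef_rot: [-1.982, -2.015, -0.395]
wrist_force: [-7.8, -3.9, 1.2]
width: 0.0258
finger_force: 61.1
```

{"method": "arm_command", "body": {"deltas": [{"gripper":0,"translation":[0.0013,0.0125,-0.0031],"rotation":[0,0,0]},{"gripper":0,"translation":[0.0003,0.0129,-0.0007],"rotation":[0,0,0]},{"gripper":0,"translation":[-0.0008,0.0128,0.0018],"rotation":[0,0,0]},{"gripper":0,"translation":[-0.0018,0.0121,0.0042],"rotation":[0,0,0]},{"gripper":0,"translation":[-0.0027,0.0109,0.0065],"rotation":[0,0,0]}]}}

```text
time_s: 8.2
tool_pos: [0.5759, -0.1145, 0.2003]
eef_rot: [-1.984, -2.017, -0.401]
wrist_force: [-5.7, -4.2, 2.3]
width: 0.026
finger_force: 61.3
```

{"method": "arm_command", "body": {"deltas": [{"gripper":0,"translation":[-0.0036,0.0092,0.0084],"rotation":[0,0,0]},{"gripper":0,"translation":[-0.0042,0.0071,0.01],"rotation":[0,0,0]},{"gripper":0,"translation":[-0.0047,0.0047,0.0111],"rotation":[0,0,0]},{"gripper":0,"translation":[-0.005,0.0021,0.0118],"rotation":[0,0,0]},{"gripper":0,"translation":[-0.005,-0.0006,0.0119],"rotation":[0,0,0]}]}}

```text
time_s: 8.62
tool_pos: [0.598, -0.114, 0.142]
eef_rot: [-1.983, -2.017, -0.401]
wrist_force: [-8.2, -4.1, 8.5]
width: 0.0257
finger_force: 62.0
```

{"method": "arm_command", "body": {"deltas": [{"gripper":0,"translation":[-0.0049,-0.0033,0.0115],"rotation":[0,0,0]},{"gripper":0,"translation":[-0.0045,-0.0058,0.0107],"rotation":[0,0,0]},{"gripper":0,"translation":[-0.0039,-0.0081,0.0093],"rotation":[0,0,0]},{"gripper":0,"translation":[-0.0032,-0.01,0.0076],"rotation":[0,0,0]},{"gripper":0,"translation":[-0.0023,-0.0115,0.0055],"rotation":[0,0,0]}]}}

```text
time_s: 9.03
tool_pos: [0.5613, -0.1147, 0.0952]
eef_rot: [-1.988, -2.019, -0.409]
wrist_force: [1.7, -1.8, 12.6]
width: 0.0265
finger_force: 62.4
```

{"method": "arm_command", "body": {"deltas": [{"gripper":0,"translation":[-0.0013,-0.0125,0.0031],"rotation":[0,0,0]},{"gripper":0,"translation":[-0.0003,-0.0129,0.0007],"rotation":[0,0,0]},{"gripper":0,"translation":[0.0008,-0.0128,-0.0018],"rotation":[0,0,0]},{"gripper":0,"translation":[0.0018,-0.0121,-0.0042],"rotation":[0,0,0]},{"gripper":0,"translation":[0.0027,-0.0109,-0.0065],"rotation":[0,0,0]}]}}

```text
time_s: 9.45
tool_pos: [0.499, -0.1159, 0.1029]
eef_rot: [-1.989, -2.018, -0.406]
wrist_force: [7.1, -3.7, -2.2]
width: 0.0263
finger_force: 61.0
```

{"method": "arm_command", "body": {"deltas": [{"gripper":0,"translation":[0.0036,-0.0092,-0.0084],"rotation":[0,0,0]},{"gripper":0,"translation":[0.0042,-0.0071,-0.01],"rotation":[0,0,0]},{"gripper":0,"translation":[0.0047,-0.0047,-0.0111],"rotation":[0,0,0]},{"gripper":0,"translation":[0.005,-0.0021,-0.0118],"rotation":[0,0,0]},{"gripper":0,"translation":[0.005,0.0006,-0.0119],"rotation":[0,0,0]}]}}

```text
time_s: 9.87
tool_pos: [0.475, -0.1163, 0.1599]
eef_rot: [-1.988, -2.017, -0.4]
wrist_force: [3.2, -4.5, -8.4]
width: 0.0265
finger_force: 60.4
```

{"method": "arm_command", "body": {"deltas": [{"gripper":0,"translation":[0.0049,0.0033,-0.0115],"rotation":[0,0,0]},{"gripper":0,"translation":[0.0045,0.0058,-0.0107],"rotation":[0,0,0]},{"gripper":0,"translation":[0.0039,0.0081,-0.0093],"rotation":[0,0,0]},{"gripper":0,"translation":[0.0032,0.01,-0.0076],"rotation":[0,0,0]},{"gripper":0,"translation":[0.0023,0.0115,-0.0055],"rotation":[0,0,0]}]}}

```text
time_s: 10.28
tool_pos: [0.5126, -0.1156, 0.2093]
eef_rot: [-1.982, -2.015, -0.395]
wrist_force: [-8.3, -3.6, 0.3]
width: 0.0259
finger_force: 61.1
```

{"method": "arm_command", "body": {"deltas": [{"gripper":0,"translation":[0.0013,0.0125,-0.0031],"rotation":[0,0,0]},{"gripper":0,"translation":[0.0003,0.0129,-0.0007],"rotation":[0,0,0]},{"gripper":0,"translation":[-0.0008,0.0128,0.0018],"rotation":[0,0,0]},{"gripper":0,"translation":[-0.0018,0.0121,0.0042],"rotation":[0,0,0]},{"gripper":0,"translation":[-0.0027,0.0109,0.0065],"rotation":[0,0,0]}]}}

```text
time_s: 10.7
tool_pos: [0.5759, -0.1144, 0.2003]
eef_rot: [-1.984, -2.017, -0.401]
wrist_force: [-6.4, -4.1, 2.5]
width: 0.0255
finger_force: 61.4
```

{"method": "arm_command", "body": {"deltas": [{"gripper":0,"translation":[-0.0036,0.0092,0.0084],"rotation":[0,0,0]},{"gripper":0,"translation":[-0.0042,0.0071,0.01],"rotation":[0,0,0]},{"gripper":0,"translation":[-0.0047,0.0047,0.0111],"rotation":[0,0,0]},{"gripper":0,"translation":[-0.005,0.0021,0.0118],"rotation":[0,0,0]},{"gripper":0,"translation":[-0.005,-0.0006,0.0119],"rotation":[0,0,0]}]}}

```text
time_s: 11.12
tool_pos: [0.5979, -0.1141, 0.142]
eef_rot: [-1.983, -2.017, -0.401]
wrist_force: [-8.8, -4.1, 8.5]
width: 0.0263
finger_force: 62.0
```

{"method": "arm_command", "body": {"deltas": [{"gripper":0,"translation":[-0.0049,-0.0033,0.0115],"rotation":[0,0,0]},{"gripper":0,"translation":[-0.0045,-0.0058,0.0107],"rotation":[0,0,0]},{"gripper":0,"translation":[-0.0039,-0.0081,0.0093],"rotation":[0,0,0]},{"gripper":0,"translation":[-0.0032,-0.01,0.0076],"rotation":[0,0,0]},{"gripper":0,"translation":[-0.0023,-0.0115,0.0055],"rotation":[0,0,0]}]}}

```text
time_s: 11.53
tool_pos: [0.5613, -0.1147, 0.0952]
eef_rot: [-1.988, -2.019, -0.409]
wrist_force: [2.0, -1.9, 11.8]
width: 0.0261
finger_force: 62.5
```

{"method": "arm_command", "body": {"deltas": [{"gripper":0,"translation":[-0.0013,-0.0125,0.0031],"rotation":[0,0,0]},{"gripper":0,"translation":[-0.0003,-0.0129,0.0007],"rotation":[0,0,0]},{"gripper":0,"translation":[0.0008,-0.0128,-0.0018],"rotation":[0,0,0]},{"gripper":0,"translation":[0.0018,-0.0121,-0.0042],"rotation":[0,0,0]},{"gripper":0,"translation":[0.0027,-0.0109,-0.0065],"rotation":[0,0,0]}]}}

```text
time_s: 11.95
tool_pos: [0.499, -0.1159, 0.1028]
eef_rot: [-1.989, -2.018, -0.406]
wrist_force: [7.1, -2.2, -2.7]
width: 0.026
finger_force: 61.0
```

{"method": "arm_command", "body": {"deltas": [{"gripper":0,"translation":[0.0036,-0.0092,-0.0084],"rotation":[0,0,0]},{"gripper":0,"translation":[0.0042,-0.0071,-0.01],"rotation":[0,0,0]},{"gripper":0,"translation":[0.0047,-0.0047,-0.0111],"rotation":[0,0,0]},{"gripper":0,"translation":[0.005,-0.0021,-0.0118],"rotation":[0,0,0]},{"gripper":0,"translation":[0,0,0],"rotation":[0,0,0]}]}}

```text
time_s: 12.37
tool_pos: [0.4748, -0.1163, 0.1492]
eef_rot: [-1.985, -2.019, -0.401]
wrist_force: [-5.1, -5.1, 2.5]
width: 0.0263
finger_force: 61.6
```

{"method": "arm_command", "body": {"deltas": [{"gripper":0,"translation":[0,0,0],"rotation":[0,0,0]},{"gripper":0,"translation":[0,0,0],"rotation":[0,0,0]}]}}

```text
time_s: 12.53
tool_pos: [0.4748, -0.1163, 0.1481]
eef_rot: [-1.985, -2.018, -0.4]
wrist_force: [-3.5, -5.1, 2.7]
width: 0.0262
finger_force: 61.6
```

{"method": "arm_command", "body": {"deltas": [{"gripper":35,"translation":[0,0,0],"rotation":[0,0,0]},{"gripper":50,"translation":[0,0,0],"rotation":[0,0,0]},{"gripper":70,"translation":[0,0,0],"rotation":[0,0,0]},{"gripper":85,"translation":[0,0,0],"rotation":[0,0,0]},{"gripper":85,"translation":[0,0,0],"rotation":[0,0,0]}]}}

```text
time_s: 12.95
tool_pos: [0.4749, -0.1153, 0.1478]
eef_rot: [-1.984, -2.016, -0.403]
wrist_force: [0.9, 0.6, 0.2]
width: 0.0724
finger_force: 0.0
```

{"method": "arm_command", "body": {"deltas": [{"gripper":85,"translation":[0,0,-0.015],"rotation":[0,0,0]},{"gripper":85,"translation":[0,0,-0.03],"rotation":[0,0,0]},{"gripper":85,"translation":[0,0,-0.04],"rotation":[0,0,0]},{"gripper":85,"translation":[0,0,-0.04],"rotation":[0,0,0]},{"gripper":85,"translation":[0,0,-0.04],"rotation":[0,0,0]}]}}

```text
time_s: 13.37
tool_pos: [0.4756, -0.18, 0.3014]
eef_rot: [-1.984, -2.016, -0.402]
wrist_force: [1.5, -0.8, -0.9]
width: 0.0728
finger_force: 0.0
```

{"method": "arm_command", "body": {"deltas": [{"gripper":100,"translation":[0,0,-0.035],"rotation":[0,-0.1,0]},{"gripper":100,"translation":[0,0,-0.035],"rotation":[0,-0.1,0]},{"gripper":100,"translation":[0,0,-0.02],"rotation":[0,-0.1,0]},{"gripper":100,"translation":[0,0,0],"rotation":[0,-0.1,0]},{"gripper":100,"translation":[0,0,0],"rotation":[0,0,0]}]}}

```text
time_s: 13.78
tool_pos: [0.477, -0.2063, 0.388]
eef_rot: [2.196, 2.238, 0.001]
wrist_force: [1.1, 1.1, 0.0]
width: 0.0854
finger_force: 0.0
```

{"method": "arm_command", "body": {"deltas": [{"gripper":100,"translation":[0.033,0.0075,0],"rotation":[0,0,0]},{"gripper":100,"translation":[0.033,0.0075,0],"rotation":[0,0,0]},{"gripper":100,"translation":[0.033,0.0075,0],"rotation":[0,0,0]},{"gripper":100,"translation":[0.033,0.0075,0],"rotation":[0,0,0]},{"gripper":100,"translation":[0.033,0.0075,0],"rotation":[0,0,0]}]}}

```text
time_s: 14.2
tool_pos: [0.5108, -0.0405, 0.3835]
eef_rot: [-2.201, -2.235, -0.0]
wrist_force: [1.7, -0.5, 0.3]
width: 0.0854
finger_force: 0.0
```

{"method": "arm_command", "body": {"deltas": [{"gripper":100,"translation":[0.033,0.0075,0],"rotation":[0,0,0]},{"gripper":100,"translation":[0.033,0.0075,0],"rotation":[0,0,0]},{"gripper":100,"translation":[0.033,0.0075,0],"rotation":[0,0,0]},{"gripper":100,"translation":[0,0,0],"rotation":[0,0,0]},{"gripper":100,"translation":[0,0,0],"rotation":[0,0,0]}]}}

```text
time_s: 14.62
tool_pos: [0.5317, 0.0586, 0.3834]
eef_rot: [-2.197, -2.239, 0.002]
wrist_force: [-0.8, 0.2, -0.3]
width: 0.0853
finger_force: 0.0
```

```bash
python3 - <<'E'
from h import *
np.set_printoptions(precision=4,suppress=True)
o=bot.get_obs(); print(o["tool_pos"],o["joint_pos"]); im,d=vision.snapshot("wrist");cv2.imwrite("pics/w2.png",im)
P=cloud("wrist",np.ones(d.shape,bool),d,o); near=np.hypot(P[:,0]-.534,P[:,1]-.092)<.06
t=P[near&(P[:,2]>.258)&(P[:,2]<.29)];print("mount top z",np.percentile(t[:,2],[5,50,95]),cv2.minEnclosingCircle(np.float32(t[abs(t[:,2]-np.median(t[:,2]))<.004][:,:2])))
r=P[near&(abs(P[:,2]-.245)<.004)];print("rim",cv2.minEnclosingCircle(np.float32(r[:,:2])),np.median(r[:,2]))
for q in finder.spot_in("mount","wrist")[:3]: print(q["conf"],toworld("wrist",q["point"],o))
E
```

```text
[0.5317 0.0586 0.3834] [-0.1031 -0.1059  1.684   0.0015  1.5679 -0.1219]
mount top z [0.2706 0.2718 0.273 ] ((0.5316225290298462, 0.09209320694208145), 0.02504590153694153)
rim ((0.5318437218666077, 0.09186988323926926), 0.046226952224969864) 0.24492278252346128
0.88 [[0.5309 0.0918 0.2672]]
0.4 [[ 0.3279 -0.095   0.0313]]
```

View pics/w2.png

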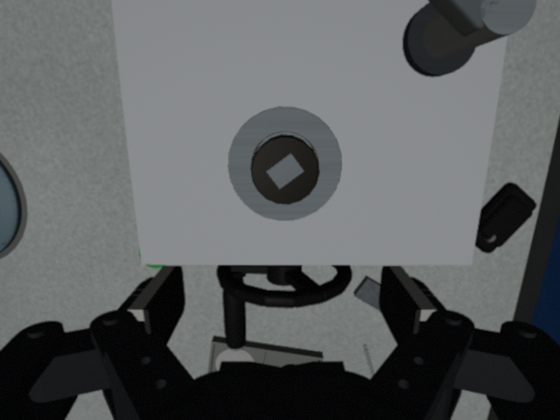

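{"method": "arm_command", "body": {"deltas": [{"gripper":100,"translation":[0.033,0,0],"rotation":[0,0,0]},{"gripper":100,"translation":[0,0,0.035],"rotation":[0,0,0]},{"gripper":100,"translation":[0,0,0.035],"rotation":[0,0,0]},{"gripper":100,"translation":[0,0,0.03],"rotation":[0,0,0]},{"gripper":100,"translation":[0,0,0],"rotation":[0,0,0]}]}}

```text
time_s: 15.13
tool_pos: [0.5278, 0.089, 0.2775]
eef_rot: [-2.199, -2.229, 0.014]
wrist_force: [-1.3, -0.4, -0.6]
width: 0.0861
finger_force: 0.0
```

{"method": "arm_command", "body": {"deltas": [{"gripper":100,"translation":[0,0,0.01],"rotation":[0,0,0]},{"gripper":100,"translation":[0,0,0.006],"rotation":[0,0,0]},{"gripper":100,"translation":[0,0,0],"rotation":[0,0,0]},{"gripper":100,"translation":[0,0,0],"rotation":[0,0,0]}]}}

```text
time_s: 15.47
tool_pos: [0.5323, 0.0898, 0.2707]
eef_rot: [2.203, 2.237, 0.003]
wrist_force: [0.4, 0.5, 0.5]
width: 0.0855
finger_force: 0.0
```

{"method": "arm_command", "body": {"deltas": [{"gripper":100,"translation":[0.002,0,0.004],"rotation":[0,0,0]},{"gripper":90,"translation":[0,0,0],"rotation":[0,0,0]},{"gripper":75,"translation":[0,0,0],"rotation":[0,0,0]},{"gripper":65,"translation":[0,0,0],"rotation":[0,0,0]},{"gripper":50,"translation":[0,0,0],"rotation":[0,0,0]}], "newtons": 40}}

```text
time_s: 15.88
tool_pos: [0.5319, 0.0923, 0.2661]
eef_rot: [2.203, 2.239, 0.002]
wrist_force: [0.7, -0.2, -1.6]
width: 0.0487
finger_force: 41.4
```

{"method": "arm_command", "body": {"deltas": [{"gripper":40,"translation":[0,0,0],"rotation":[0,0,0]},{"gripper":40,"translation":[0,0,0],"rotation":[0,0,0]},{"gripper":40,"translation":[0,0,0],"rotation":[0,0,0]}]}}

```text
time_s: 16.13
tool_pos: [0.5319, 0.0922, 0.266]
eef_rot: [2.203, 2.239, 0.002]
wrist_force: [0.1, 0.1, 4.3]
width: 0.0486
finger_force: 42.0
```

{"method": "arm_command", "body": {"deltas": [{"gripper":40,"translation":[0,0,-0.01],"rotation":[0,0,0]},{"gripper":40,"translation":[0,0,-0.015],"rotation":[0,0,0]},{"gripper":40,"translation":[0,0,-0.02],"rotation":[0,0,0]},{"gripper":40,"translation":[0,0,-0.02],"rotation":[0,0,0]},{"gripper":40,"translation":[0,0,0],"rotation":[0,0,0]}], "newtons": 50}}

```text
time_s: 16.55
tool_pos: [0.5329, 0.0921, 0.3346]
eef_rot: [2.2, 2.236, 0.007]
wrist_force: [1.4, -0.0, -0.0]
width: 0.0483
finger_force: 52.0
```

{"method": "arm_command", "body": {"deltas": [{"gripper":40,"translation":[-0.02,-0.005,0],"rotation":[0,0,0]},{"gripper":40,"translation":[-0.03,-0.006,0],"rotation":[0,0,0]},{"gripper":40,"translation":[-0.03,-0.006,0],"rotation":[0,0,0]},{"gripper":40,"translation":[-0.03,-0.006,0],"rotation":[0,0,0]},{"gripper":40,"translation":[-0.03,-0.006,0],"rotation":[0,0,0]}]}}

```text
time_s: 16.97
tool_pos: [0.5037, -0.0492, 0.3286]
eef_rot: [-2.202, -2.238, 0.002]
wrist_force: [-0.2, -0.0, -1.3]
width: 0.0487
finger_force: 52.1
```

{"method": "arm_command", "body": {"deltas": [{"gripper":40,"translation":[-0.03,-0.006,0],"rotation":[0,0,0]},{"gripper":40,"translation":[-0.03,-0.006,0],"rotation":[0,0,0]},{"gripper":40,"translation":[-0.03,-0.006,0],"rotation":[0,0,0]},{"gripper":40,"translation":[-0.03,-0.006,0],"rotation":[0,0,0]},{"gripper":40,"translation":[-0.03,-0.006,0],"rotation":[0,0,0]}]}}

```text
time_s: 17.38
tool_pos: [0.4761, -0.1998, 0.3286]
eef_rot: [-2.202, -2.237, 0.001]
wrist_force: [0.3, -0.3, -1.5]
width: 0.0488
finger_force: 52.0
```

{"method": "arm_command", "body": {"deltas": [{"gripper":40,"translation":[-0.03,-0.006,0],"rotation":[0,0,0]},{"gripper":40,"translation":[-0.03,-0.006,0],"rotation":[0,0,0]},{"gripper":40,"translation":[-0.03,-0.006,0],"rotation":[0,0,0]},{"gripper":40,"translation":[-0.02,0,0],"rotation":[0,0,0]},{"gripper":40,"translation":[0,0,0],"rotation":[0,0,0]}]}}

```text
time_s: 17.8
tool_pos: [0.4597, -0.3119, 0.3282]
eef_rot: [-2.207, -2.233, 0.001]
wrist_force: [-0.4, 0.3, -2.1]
width: 0.0484
finger_force: 52.1
```

{"method": "arm_command", "body": {"deltas": [{"gripper":40,"translation":[0,0,0],"rotation":[0,0,0]},{"gripper":40,"translation":[0,0,0],"rotation":[0,0,0]}]}}

```text
time_s: 17.97
tool_pos: [0.4607, -0.3081, 0.3291]
eef_rot: [-2.202, -2.238, -0.001]
wrist_force: [-0.4, -0.3, -2.2]
width: 0.0482
finger_force: 52.1
```

```bash
python3 - <<'E'
from h import *
np.set_printoptions(precision=4,suppress=True)
o=bot.get_obs(); print(o["tool_pos"],o["joint_pos"],o["wrist_force"]); im,d=vision.snapshot("wrist");cv2.imwrite("pics/w3.png",im)
m=finder.outline_of("paper","wrist")
for r in m[:2]:
    C=cloud("wrist",r["mask"],d,o);print(r["conf"],cv2.minEnclosingCircle(np.float32(C[:,:2])),np.median(C,0))
P=cloud("wrist",np.ones(d.shape,bool),d,o)
w=P[(abs(P[:,2]-.017)<.003)&(abs(P[:,0]-.495)<.15)&(abs(P[:,1]+.36)<.15)];print("tray",cv2.minAreaRect(np.float32(w[:,:2])),len(w))
E
```

```text
[ 0.4607 -0.3081  0.3291] [-0.7942 -0.0363  1.7144  0.0003  1.4656 -0.8106] [-0.398  -0.2566 -2.1739]
0.74 ((0.44895821809768677, -0.3039308190345764), 0.036447156220674515) [ 0.4496 -0.3026  0.0058]
tray ((0.4958646297454834, -0.3538532257080078), (0.1890367567539215, 0.201031893491745), 81.32428741455078) 2449
```

View pics/w3.png

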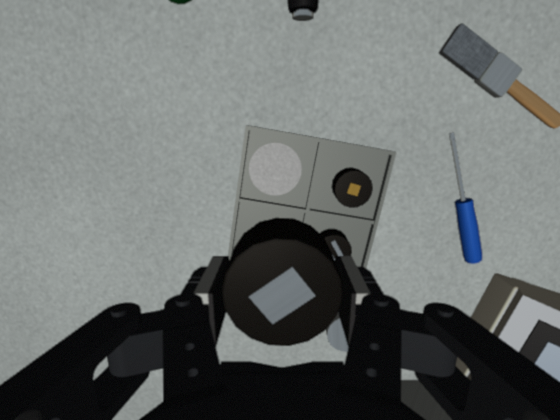

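{"method": "arm_command", "body": {"deltas": [{"gripper":40,"translation":[0.005,-0.0106,0],"rotation":[0,0,-0.124]},{"gripper":40,"translation":[0,0,0.03],"rotation":[0,0,-0.124]},{"gripper":40,"translation":[0,0,0.03],"rotation":[0,0,-0.124]},{"gripper":40,"translation":[0,0,0.03],"rotation":[0,0,-0.124]},{"gripper":40,"translation":[0,0,0.03],"rotation":[0,0,-0.124]}]}}

```text
time_s: 18.48
tool_pos: [0.4505, -0.303, 0.2093]
eef_rot: [1.404, 2.809, -0.0]
wrist_force: [0.1, 1.0, -0.9]
width: 0.0484
finger_force: 52.2
```

{"method": "arm_command", "body": {"deltas": [{"gripper":40,"translation":[0,0,0.03],"rotation":[0,0,0]},{"gripper":40,"translation":[0,0,0.03],"rotation":[0,0,0]},{"gripper":40,"translation":[0,0,0.03],"rotation":[0,0,0]},{"gripper":40,"translation":[0,0,0.03],"rotation":[0,0,0]},{"gripper":40,"translation":[0,0,0],"rotation":[0,0,0]}]}}

```text
time_s: 18.9
tool_pos: [0.4471, -0.2998, 0.0841]
eef_rot: [-1.408, -2.795, -0.006]
wrist_force: [-0.2, 1.0, -2.6]
width: 0.0483
finger_force: 52.4
```

{"method": "arm_command", "body": {"deltas": [{"gripper":40,"translation":[0,0,0],"rotation":[0,0,0]},{"gripper":40,"translation":[0,0,0],"rotation":[0,0,0]},{"gripper":40,"translation":[0,0,0],"rotation":[0,0,0]}]}}

```text
time_s: 19.15
tool_pos: [0.4518, -0.3052, 0.093]
eef_rot: [1.413, 2.801, -0.002]
wrist_force: [0.1, 0.0, -1.4]
width: 0.0483
finger_force: 52.4
```

{"method": "arm_command", "body": {"deltas": [{"gripper":40,"translation":[0,0,0.015],"rotation":[0,0,0]},{"gripper":40,"translation":[0,0,0.015],"rotation":[0,0,0]},{"gripper":40,"translation":[0,0,0.012],"rotation":[0,0,0]},{"gripper":40,"translation":[0,0,0.01],"rotation":[0,0,0]},{"gripper":40,"translation":[0,0,0.005],"rotation":[0,0,0]}]}}

```text
time_s: 19.57
tool_pos: [0.4502, -0.3041, 0.0327]
eef_rot: [-1.415, -2.804, -0.0]
wrist_force: [0.5, 0.8, -1.3]
width: 0.0482
finger_force: 52.4
```

{"method": "arm_command", "body": {"deltas": [{"gripper":40,"translation":[0,0,0.002],"rotation":[0,0,0]},{"gripper":40,"translation":[0,0,0.002],"rotation":[0,0,0]},{"gripper":40,"translation":[0,0,0],"rotation":[0,0,0]},{"gripper":40,"translation":[0,0,0],"rotation":[0,0,0]}]}}

```text
time_s: 19.9
tool_pos: [0.4506, -0.3045, 0.0298]
eef_rot: [1.415, 2.804, -0.001]
wrist_force: [-1.2, 1.1, -2.2]
width: 0.0486
finger_force: 52.7
```

{"method": "arm_command", "body": {"deltas": [{"gripper":40,"translation":[0,0,0.001],"rotation":[0,0,0]},{"gripper":40,"translation":[0,0,0],"rotation":[0,0,0]},{"gripper":40,"translation":[0,0,0],"rotation":[0,0,0]}]}}

```text
time_s: 20.15
tool_pos: [0.4507, -0.3046, 0.0293]
eef_rot: [1.415, 2.804, -0.001]
wrist_force: [-2.2, 2.6, 6.1]
width: 0.0486
finger_force: 53.1
```

{"method": "arm_command", "body": {"deltas": [{"gripper":40,"translation":[0,0,0.001],"rotation":[0,0,0]},{"gripper":40,"translation":[0,0,0],"rotation":[0,0,0]},{"gripper":40,"translation":[0,0,0],"rotation":[0,0,0]}]}}

```text
time_s: 20.4
tool_pos: [0.4507, -0.3046, 0.0292]
eef_rot: [1.415, 2.805, -0.0]
wrist_force: [-5.3, 4.4, 13.6]
width: 0.0485
finger_force: 54.2
```

Contact with the floor. Back off 1 mm of press, release slowly, open narrowly, rise.

{"method": "arm_command", "body": {"deltas": [{"gripper":40,"translation":[0,0,-0.001],"rotation":[0,0,0]},{"gripper":60,"translation":[0,0,0],"rotation":[0,0,0]},{"gripper":64,"translation":[0,0,0],"rotation":[0,0,0]},{"gripper":68,"translation":[0,0,0],"rotation":[0,0,0]},{"gripper":72,"translation":[0,0,0],"rotation":[0,0,0]}]}}

```text
time_s: 20.82
tool_pos: [0.4502, -0.3041, 0.028]
eef_rot: [-1.415, -2.804, -0.0]
wrist_force: [0.1, -0.4, 0.1]
width: 0.0616
finger_force: 0.0
```

{"method": "arm_command", "body": {"deltas": [{"gripper":72,"translation":[0,0,0],"rotation":[0,0,0]},{"gripper":72,"translation":[0,0,0],"rotation":[0,0,0]}]}}

```text
time_s: 20.98
tool_pos: [0.4502, -0.3041, 0.028]
eef_rot: [-1.415, -2.804, -0.0]
wrist_force: [0.7, 0.6, -0.2]
width: 0.0615
finger_force: 0.0
```

{"method": "arm_command", "body": {"deltas": [{"gripper":72,"translation":[0,0,-0.01],"rotation":[0,0,0]},{"gripper":72,"translation":[0,0,-0.02],"rotation":[0,0,0]},{"gripper":80,"translation":[0,0,-0.03],"rotation":[0,0,0]},{"gripper":100,"translation":[0,0,-0.04],"rotation":[0,0,0]},{"gripper":100,"translation":[0,0,-0.04],"rotation":[0,0,0]}]}}

```text
time_s: 21.4
tool_pos: [0.4497, -0.3035, 0.1697]
eef_rot: [-1.415, -2.803, -0.001]
wrist_force: [0.6, -0.7, -0.5]
width: 0.0852
finger_force: 0.0
```

{"method": "arm_command", "body": {"deltas": [{"gripper":100,"translation":[0,0,-0.04],"rotation":[0,0,0]},{"gripper":100,"translation":[-0.03,0,-0.04],"rotation":[0,0,0]},{"gripper":100,"translation":[-0.04,0,0],"rotation":[0,0,0]},{"gripper":100,"translation":[0,0,0],"rotation":[0,0,0]},{"gripper":100,"translation":[0,0,0],"rotation":[0,0,0]}]}}

```text
time_s: 21.82
tool_pos: [0.4893, -0.3574, 0.2418]
eef_rot: [-1.416, -2.804, -0.0]
wrist_force: [-1.0, 0.1, -0.4]
width: 0.0854
finger_force: 0.0
```

```bash
python3 - <<'E'
from h import *
np.set_printoptions(precision=4,suppress=True)
o=bot.get_obs(); print(o["tool_pos"],o["wrist_force"]); im,d=vision.snapshot("wrist");cv2.imwrite("pics/w4.png",im)
P=cloud("wrist",np.ones(d.shape,bool),d,o)
w=P[(P[:,2]>.028)&(P[:,2]<.05)&(np.hypot(P[:,0]-.45,P[:,1]+.303)<.045)];print(np.percentile(w[:,2],[2,50,98]),cv2.minEnclosingCircle(np.float32(w[:,:2])))
E
```

```text
[ 0.4893 -0.3574  0.2418] [-0.9904  0.1023 -0.4239]
[0.0333 0.0349 0.0366] ((0.4492228925228119, -0.30497342348098755), 0.025146491825580597)
```

View pics/w4.png

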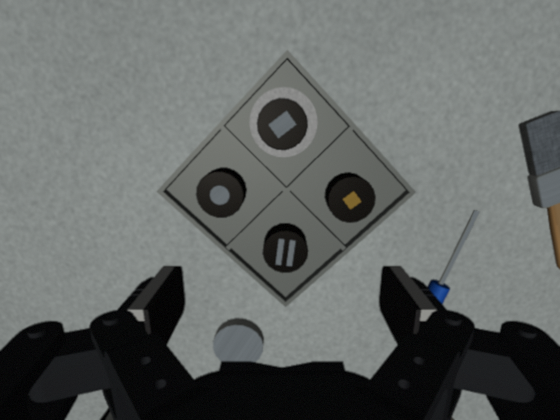

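The mount stands face up, centred on the paper at (282,124), with its flat top at 35 mm. The other three mounts are in their bays.

```bash
python3 -c "
from h import *
print(order.finish_job())"
```

```text
the job is handed in; nothing more can be done
None
```

I cranked the mount about 27 mm out of the mould without letting go of the sleeve, lifted it out and set it face up in the free bay, about 2 mm from the paper's centre. The job was handed in at about 22 s; no verdict came back.

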